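Clear the pile off the book

TASK

I need my big book, so take apart the pile that has grown on it and put each thing where it belongs: the coffee cup upright in the middle of the round cork coaster, the note block flat in its low metal holder, the phone face up and centred on the square charging pad, and the stapler upright in the long wooden tray. Put the cup and the phone down gently, without tipping the cup or letting either of them fall. Leave the book where it is.

Things in the scene. Friction and masses are not known exactly. Their poses are not given: they have to be found in the camera images.
- cup: Brown stoneware espresso mug, the top thing of the pile, standing upright on the note block. 58 mm outside diameter, 60 mm tall, wall 4 mm, about 150 g. Origin: centre of its underside, z up; its handle points along its own +y, so the body is free to be gripped across its x axis. Any yaw at the start.
- notes: White paper note block (glued, behaves as one solid), a plain slab 92 (x) by 60 (y) by 30 mm tall, about 150 g, lying on the phone, under the cup. Origin: centre of its underside, z up.
- phone: Mobile phone in a grey case, black screen upward, 138 (x) by 66 (y) by 12 mm thick, about 190 g, lying on the book under the note block. Origin: centre of its underside, z up out of the screen. It lies on one half of the book; the stapler stands on the other half.
- stapler: Red desk stapler, black base, 134 (x) by 34 (y), 53 mm tall, about 220 g, standing on the book beside the phone, parallel to it. Origin: centre of its underside, z up, jaw at its -x end. Its red cover, the place to grip, is 30 mm wide with upright sides from about 31 to 49 mm above the underside at mid-length (4 mm higher at the jaw end, lower at the back). Nothing on it moves.
- book: Large closed hardback, blue cloth, 230 (x) by 175 (y) by 20 mm thick, 0.95 kg, lying on the desk under the whole pile. Origin: centre of its underside, z up. It is loose but stays where it is.
- coaster: Round cork coaster, 96 mm diameter, 6 mm thick, fixed on the desk: the place of the cup. Origin: centre of its underside, z up.
- holder: Low open-topped dark metal holder: the place of the note block. Outside 120 (x) by 88 (y) by 14 mm tall, walls 4 mm, floor 4 mm thick, so inside 112 by 80 mm and 10 mm deep; fixed. Origin: centre of its underside, z up. Fingers on both sides of the note block do not fit between its walls: hold the block by its upper half, above the rim.
- charger: White square wireless charging pad with rounded edges and a grey ring on top, 100 by 100 mm, 10 mm thick, a short plug on its +x side; fixed: the place of the phone, which may lie on it in any direction. Origin: centre of its underside, z up.
- tray: Long open-topped pale wooden tray: the place of the stapler. Outside 172 (x) by 76 (y) by 16 mm tall, walls 5 mm, floor 5 mm thick, so inside 162 by 66 mm and 11 mm deep; fixed. Origin: centre of its underside, z up. The stapler stands in it lengthwise, either way round.
Things that resemble listed ones, but are neither listed nor needed, are in the scene too. What is meant by the stapler is not blue or orange, and is the larger of those in its own colour.

How it is judged:
By the outcome, as a careful person would: the job done as asked, in the order asked, and still so for the second after the job is handed in, with the robot touching nothing.
It also fails if it takes over 122 s, if anything falls off the work surface, if the arm or the gripper's body presses on something with over 40 N, if the wrist force passes 120 N, or if a joint passes its speed limit or range.

ROBOT

A 6-joint arm with a two-finger parallel gripper is mounted at the origin on the work surface. World frame = base frame: x ahead of the robot, y to its left, z up, the work surface at z = 0. Lengths are in m, angles in degrees, forces in N, time in s.
With the tool pointing down it reaches from about 0.325 to 0.9 m from the base axis. Payload 6.1 kg.
Tool frame: the origin (TCP) lies at the very end of the fingers, on their centre line; the grasp point (between the pads) lies 19 mm behind it; z points along the fingers, y is the line along which they close (so a half turn about z gives the same grasp; the last joint's range is limited). The gripper opens to 87 mm and grips with 3 to 60 N. Pads are 19 mm wide; open, the fingers measure 117 mm over their backs; the gripper's body (75 mm by 190 mm) begins 51 mm behind the grasp point.
Start: joints at [-78.558, 12.628, 87.462, -0, 79.91, -7.225], TCP at [0.2, -0.592, 0.223] pointing down, gripper open.
Joint ranges: [-170.65, 170.65], [-52.31, 119.04], [5.05, 147.46], [-71.25, 251.25], [11.57, 151.72], [-153.62, 153.62]. Speed limits (degrees/s): [147.25, 147.25, 172.46, 180, 180, 180].

INTERFACE

Orientations are given as a 3x3 rotation matrix whose columns are the frame's x, y, z axes.
In Python, from bench import telemetry, viewer, r, spotter gives the robot as it stands. The module is installed in compiled form; this text tells all that it offers.
- The arm moves only by the shell command python3 -m inch 'ROWS' [OPENING] [FORCE]. ROWS is a JSON object of lists of equal length, an entry for each row: "delta_pos": the shift along the world's x, y, z normalised to -1 to 1, where 1 is 0.12 m, a list of three; "twist": the turn, a rotation vector about the world's x, y, z normalised to -1 to 1, where 1 is pi rad, a list of three. A call has 1 to 10 rows; each row shifts and turns the commanded pose from where the row before left it; what a row does not reach is not made up. A row lasts 1/12 s, in which the tool goes at most 41.7 mm and 7.16 degrees, less where a joint would pass 70% of its speed; a pose out of reach is approached as far as the arm can. A call with a number of a shift or a turn outside -1 to 1 is refused whole. A call with a gripper value outside its range is refused whole. OPENING is the closure, from -1 (fully open) to 1 (shut), set as the call begins (- or left out, the last holds). The fingers move at their own pace and stop on an object; FORCE is the grip in N (left out, the last holds). Time passes only in rows, so rows that do not move let the fingers close. It gives the time, the measured TCP pose, the force, the opening and the grip force at its end, in the units of the state.
- telemetry.state(): the state, without advancing time (a new reading comes with each control period).
- viewer.grab_frame(name): name is "scene" or "top" or "wrist"; returns the picture (480x640x3 uint8, blue, green, red); there is no depth.
- viewer.get_calibration(name): a dict with "K" (3x3 intrinsics, pixels), "R" (3x3) and "t" (3): a world point X has camera coordinates R X + t. Camera axes: x right, y down, z forward; pixel columns grow to the right and rows downward; lengths in m; the calibration is good to about 2 mm. A picture is of the moment at which its call begins: read the wrist's pose just before it. get_calibration takes no time and is no camera call; for the wrist camera it gives the pose at the moment of the call.
- r.job_done(): hands the job in; it is judged then, once.
Trained networks look in the newest picture that a camera, given by its name, has taken for a name from the list of things; names that differ only in an ending like _2 or _b are one class to them, and where a whole thing is asked for, a point or a joint stands for the part that bears it (a point fixed in the world has none). Each returns a list of dicts, best first, with "confidence" (0 to 1); they miss things now and then, are a little off and sometimes report something else, mostly with a low value. They report only what shows in the picture. A call takes as long as a camera call. They do not tell look-alikes from the thing itself.
- spotter.spot_in(camera, label): "bbox" ([left, top, right, bottom] in pixels, round what is visible of it).
- spotter.spot_point(camera, label): "at" ([column, row] in pixels: a listed point, or the origin of a listed thing).
The state is a dict: "time_s": time; "q": joint angles; "dq": joint speeds; "tau": joint torques, N m; "ee_pos": TCP position; "eef_rot": TCP orientation; "contact_force": force on the tool from outside, world axes, zero at the start; "ft_torque": the same for the moment, N m; "width": finger opening in m; "grasp_force": force on a finger pad.
Only numpy, scipy, OpenCV 4.12 (cv2) and the standard library are available. Lean on these libraries where they do the work, as an engineer would, in place of code of your own. Each camera call takes 0.05 s, during which the arm holds its last target. There are 200 camera calls.

## Working session

There is one attempt and no reset: what is moved stays moved. The work goes in short steps, Python scripts to look and compute and a shell command to move; the robot and the scene stay as the last step left them, time stands still between calls to the robot, and variables do not carry over. Pictures are saved under pics/ and viewed, at most 18 in all, crops included, and the job is handed in when it is done.

```bash
mkdir -p pics
python3 - <<'E'
from bench import telemetry, viewer, r, spotter
import cv2
s=telemetry.state();print(s['time_s'],s['ee_pos'],s['width'],s['contact_force'])
for c in ("top","scene"):
    im=viewer.grab_frame(c);cv2.imwrite(f"pics/{c}0.png",im)
    k=viewer.get_calibration(c);print(c,k['K'].tolist() if hasattr(k['K'],'tolist') else k['K'],k['R'],k['t'])
    if c=="top":
        for n in "cup notes phone stapler book coaster holder charger tray".split():
            for d in spotter.spot_point(c,n)[:3]: print(n,[round(float(v)) for v in d['at']],round(d['confidence'],2))
E
```

```text
0.0 [ 0.19991205 -0.59150439  0.22144043] 0.08722819407864241 [ 0.34493772 -0.64082265  0.14826312]
top [[551.9328290902855, 0.0, 322.0237536923719], [0.0, 551.9328290902855, 246.8262099036198], [0.0, 0.0, 1.0]] [[ 0.01923498 -0.99958645  0.02137647]
 [-0.99162353 -0.02180427 -0.12730806]
 [ 0.12772151 -0.01874865 -0.99163285]] [-0.02534515  0.57044195  1.04761107]
cup [446, 251] 0.97
notes [439, 251] 0.92
phone [439, 259] 0.75
stapler [386, 256] 0.91
stapler [323, 356] 0.9
stapler [390, 355] 0.89
book [412, 258] 0.75
book [391, 255] 0.26
coaster [117, 318] 0.93
holder [504, 320] 0.64
charger [311, 270] 0.66
tray [216, 264] 0.88
tray [440, 252] 0.5
scene [[606.6036310550473, 0.0, 316.34081930638865], [0.0, 606.6036310550473, 222.68268493962617], [0.0, 0.0, 1.0]] [[-0.50422559  0.86355381  0.00560121]
 [ 0.58771266  0.34790093 -0.73045108]
 [-0.63273248 -0.36502022 -0.68294205]] [ 0.27422451 -0.28404501  1.8861842 ]
```

View pics/top0.png

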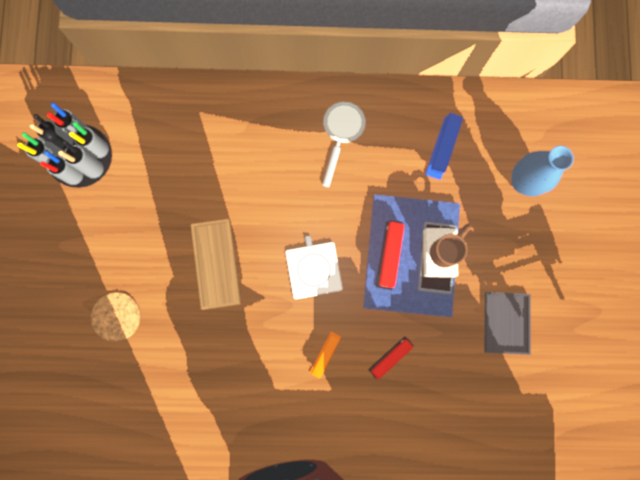

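View pics/scene0.png

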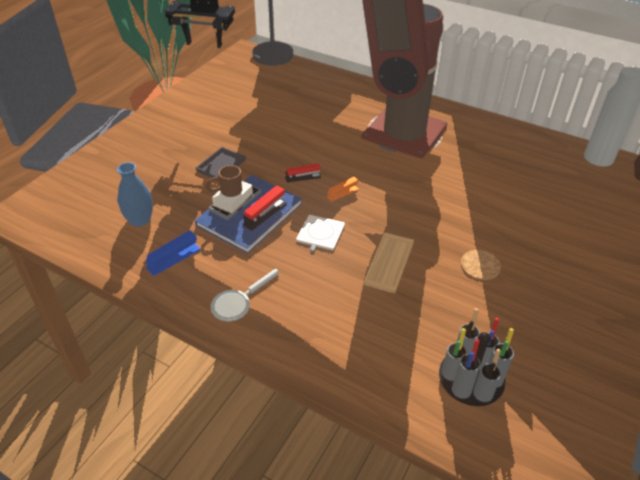

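Red look-alikes for the stapler are the one on the book (390,255) and a smaller one on the desk (392,358). There is also an orange one (325,355) and a blue one (444,146). I choose the larger red one on the book at (390,255). The cup is at (448,250), the coaster (116,317), holder (508,323), charger (314,270) and tray (215,264). Next I take the close crop and measure.

```bash
cat > h.py <<'E'
import numpy as np, cv2
from bench import telemetry, viewer, r, spotter
def w(cam,px,z,k=None):
    k=k or viewer.get_calibration(cam); K,R,t=[np.array(k[a]) for a in ("K","R","t")]
    d=R.T@np.linalg.solve(K,np.array([px[0],px[1],1.])); c=-R.T@t
    return c+d*(z-c[2])/d[2]
def P(cam,X,k=None):
    k=k or viewer.get_calibration(cam); p=np.array(k["K"])@(np.array(k["R"])@np.array(X,float)+np.array(k["t"])); return p[:2]/p[2]
def rect(cam,mask,z,k=None):
    "min-area rectangle in the world of the largest blob"
    c=max(cv2.findContours(mask,cv2.RETR_EXTERNAL,cv2.CHAIN_APPROX_NONE)[0],key=cv2.contourArea)
    pts=np.array([w(cam,p[0],z,k)[:2] for p in c],np.float32)*1000
    (x,y),(a,b),ang=cv2.minAreaRect(pts)
    if a<b: a,b,ang=b,a,ang+90
    return np.round([x,y,a,b,(ang+90)%180-90],1)
E
python3 - <<'E'
from h import *
im=cv2.imread("pics/top0.png");hsv=cv2.cvtColor(im,cv2.COLOR_BGR2HSV)
cv2.imwrite("pics/crop0.png",cv2.resize(im[185:365,360:540],None,fx=3.3,fy=3.3,interpolation=cv2.INTER_CUBIC))
def box(m,x0,y0,x1,y1):
    o=np.zeros_like(m);o[y0:y1,x0:x1]=m[y0:y1,x0:x1];return o
red=((hsv[...,0]<6)|(hsv[...,0]>174))&(hsv[...,1]>170);red=red.astype(np.uint8)*255
print("stapler",rect("top",box(red,370,200,415,300),.070))
wh=((hsv[...,1]<90)&(hsv[...,2]>130)).astype(np.uint8)*255
print("charger",rect("top",box(wh,275,238,350,305),.010))
print("notes",rect("top",box(wh,415,215,470,290),.062))
dk=((hsv[...,1]<110)&(hsv[...,2]<125)).astype(np.uint8)*255
print("holder",rect("top",box(dk,475,285,540,360),.014))
print("phone",rect("top",box(dk,415,215,470,300),.032))
ta=((hsv[...,1]<150)).astype(np.uint8)*255
print("tray",rect("top",box(ta,185,212,245,315),.016))
for n,p,z in (("coaster",(116,317),.006),("cup",(449.5,249.5),.12)): print(n,w("top",p,z))
bl=((hsv[...,0]>100)&(hsv[...,0]<130)&(hsv[...,1]>90)).astype(np.uint8)*255
print("book",rect("top",box(bl,355,185,470,325),.02))
print(telemetry.state()['eef_rot'])
E
```

```text
stapler [ 555.4 -144.6  125.5   28.1   -8.6]
charger [534.4   3.4 118.7 101.9  11. ]
notes [ 567.7 -241.   138.7   70.7   -2. ]
holder [ 429.8 -382.4  119.4   87.6   -1.6]
phone [ 556.9 -234.5  167.1   77.3    1.1]
tray [534.6 193.8 182.3  93.7   9.8]
coaster [0.42632176 0.38957126 0.006     ]
cup [ 0.56031484 -0.24416537  0.12      ]
book [ 565.9 -155.9  220.8   92.2   -4.9]
[[ 9.47408784e-01  3.20025930e-01  3.36686177e-06]
 [ 3.20025930e-01 -9.47408784e-01  2.64595280e-05]
 [ 1.16575295e-05 -2.39905062e-05 -1.00000000e+00]]
```

View pics/crop0.png

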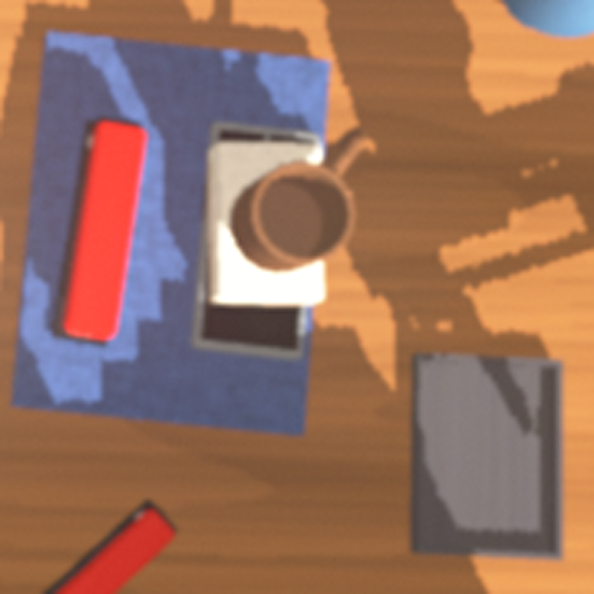

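The crop confirms it: the stapler is full-size on the book, the cup rim is at crop (302,214), and the handle points up-right at about -42° in the world frame. I go above the cup, turning the tool by +119°.

```bash
python3 -m inch '{"delta_pos":[[0.176,0.17,0.02],[0.176,0.17,0.02],[0.176,0.17,0.02],[0.176,0.17,0.02],[0.176,0.17,0.02],[0.176,0.17,0.02],[0.176,0.17,0.02],[0.176,0.17,0.02],[0.176,0.17,0.02],[0.176,0.17,0.02]],"twist":[[0,0,0.039],[0,0,0.039],[0,0,0.039],[0,0,0.039],[0,0,0.039],[0,0,0.039],[0,0,0.039],[0,0,0.039],[0,0,0.039],[0,0,0.039]]}' -1 15
python3 -m inch '{"delta_pos":[[0.176,0.17,0.02],[0.176,0.17,0.02],[0.176,0.17,0.02],[0.176,0.17,0.02],[0.176,0.17,0.02],[0.176,0.17,0.02],[0.176,0.17,0.02],[0,0,0],[0,0,0]],"twist":[[0,0,0.039],[0,0,0.039],[0,0,0.039],[0,0,0.039],[0,0,0.039],[0,0,0.039],[0,0,0.039],[0,0,0],[0,0,0]]}'
python3 - <<'E'
from h import *
s=telemetry.state();print(s['time_s'],s['ee_pos'],s['q'],s['eef_rot'],s['contact_force'])
k=viewer.get_calibration("wrist");im=viewer.grab_frame("wrist");cv2.imwrite("pics/w1.png",im)
print(k); np.save("k1.npy",k,allow_pickle=True)
for n in ("cup","notes","phone"):
    for d in spotter.spot_point("wrist",n)[:2]: print(n,d)
E
```

```text
time_s: 1.38
ee_pos: [0.4121, -0.387, 0.2469]
eef_rot: [[0.014, 1.0, 0.0], [1.0, -0.014, -0.0], [-0.0, 0.0, -1.0]]
contact_force: [0.0, -0.5, 0.6]
width: 0.0872
grasp_force: 0.0
time_s: 2.13
ee_pos: [0.5599, -0.2441, 0.2634]
eef_rot: [[-0.744, 0.668, -0.0], [0.668, 0.744, -0.0], [-0.0, -0.0, -1.0]]
contact_force: [-0.0, -0.8, -0.4]
width: 0.0868
grasp_force: 0.0
2.1333 [ 0.55989427 -0.2441367   0.26336284] [-3.09466618e+01  9.34798249e+00  8.68482298e+01 -1.05948124e-02
  8.37979045e+01 -7.90593331e+01] [[-7.44472555e-01  6.67653065e-01 -6.46774699e-06]
 [ 6.67653051e-01  7.44472537e-01 -2.10466791e-04]
 [-1.35703738e-04 -1.61004960e-04 -9.99999978e-01]] [-0.02833831 -0.76434517 -0.44176356]
{'K': array([[423.52178025,   0.        , 319.91339063],
       [  0.        , 423.52178025, 238.57215038],
       [  0.        ,   0.        ,   1.        ]]), 'R': array([[ 6.67619412e-01,  7.44502348e-01, -7.58018971e-04],
       [ 7.10325062e-01, -6.36665923e-01,  3.00157973e-01],
       [ 2.22985711e-01, -2.00929729e-01, -9.53889206e-01]]), 't': array([-0.19117215, -0.60257047,  0.25683938])}
cup {'at': [321.5, 208.4], 'confidence': 0.86}
cup {'at': [395.3, 125.1], 'confidence': 0.32}
```

View pics/w1.png

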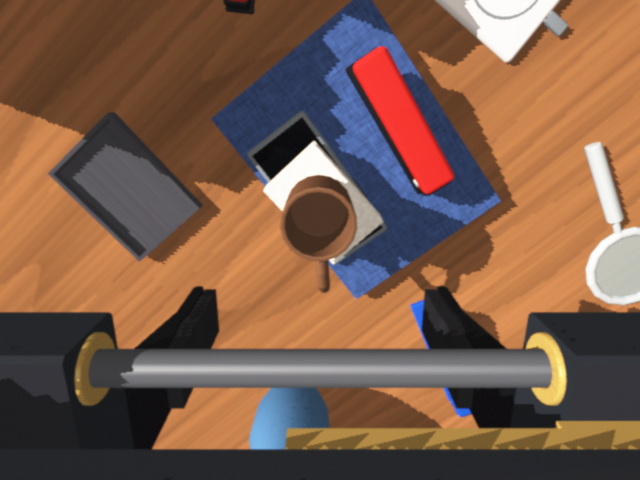

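Run:
```python
from h import *
k=np.load("k1.npy",allow_pickle=True).item()
f=lambda p,z:np.round(1000*w("wrist",p,z,k)[:2],1)
print("cup rim L,R,C",f((282,207),.122),f((356,207),.122),f((319,207),.122),"base",f((321.5,208.4),.062))
print("holder",[f(p,.014) for p in((112,113),(50,174),(141,259),(202,206))])
print("stapler top",[f(p,.07) for p in((367,47),(437,190))])
print("notes",[f(p,.062) for p in ((316,141),(263,186))])
print("phone",[f(p,.032) for p in ((304,113),(250,155),(383,228))])
c=np.array([.5603,-.2442])
print("proj of cup top/bottom at estimate",P("wrist",[*c,.122],k),P("wrist",[*c,.062],k))
```

```text
cup rim L,R,C [ 532.7 -258.2] [ 569.  -217.7] [ 550.8 -237.9] base [ 563.6 -246.7]
holder [array([ 373.8, -338.8]), array([ 370.3, -428. ]), array([ 487.5, -429.1]), array([ 491. , -341.1])]
stapler top [array([ 490.5, -134.3]), array([ 615.7, -161.7])]
notes [array([ 517.3, -211.4]), array([ 514.9, -271.2])]
phone [array([ 493.6, -204.9]), array([ 487.7, -266.7]), array([ 623.2, -220.1])]
proj of cup top/bottom at estimate [321.2535047  221.76136462] [321.09898137 203.82971618]
```

Run:
```python
from h import *
k=np.load("k1.npy",allow_pickle=True).item()
im=cv2.imread("pics/w1.png");out=[]
a=np.linspace(0,2*np.pi,60)
for c in ((.554,-.240),(.5585,-.2425)):
    o=cv2.resize(im[100:310,210:410],None,fx=2,fy=2)
    for z,col in ((.122,(0,255,0)),(.062,(255,255,0))):
        q=np.array([P("wrist",[c[0]+.029*np.cos(t),c[1]+.029*np.sin(t),z],k) for t in a])
        cv2.polylines(o,[((q-[210,100])*2).astype(np.int32)],True,col,1)
    out.append(o)
cv2.imwrite("pics/ov1.png",np.hstack(out))
```

```text
(no output)
```

View pics/ov1.png

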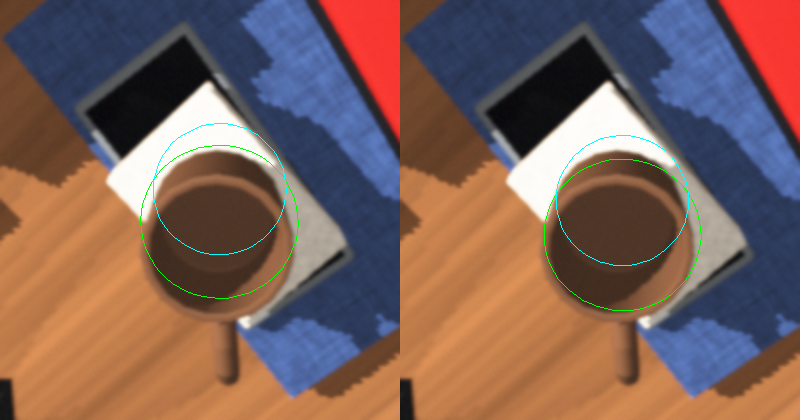

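The left overlay shows the rim centred at about pixel (321,224), so the cup is near (0.5615,-0.2455). The handle is vertical in the image, so the grip axis is right. I descend and grip.

```bash
python3 -m inch '{"delta_pos":[[0.013,-0.012,-0.25],[0,0,-0.3],[0,0,-0.3],[0,0,-0.25],[0,0,-0.2],[0,0,-0.13],[0,0,-0.08],[0,0,0],[0,0,0]],"twist":[[0,0,0],[0,0,0],[0,0,0],[0,0,0],[0,0,0],[0,0,0],[0,0,0],[0,0,0],[0,0,0]]}' -1 15
python3 -m inch '{"delta_pos":[[0,0,0],[0,0,0],[0,0,0],[0,0,0],[0,0,0],[0,0,0],[0,0,0],[0,0,0]],"twist":[[0,0,0],[0,0,0],[0,0,0],[0,0,0],[0,0,0],[0,0,0],[0,0,0],[0,0,0]]}' 1 15
```

```text
time_s: 3.08
ee_pos: [0.5604, -0.2474, 0.0825]
eef_rot: [[-0.742, 0.67, -0.0], [0.67, 0.742, -0.0], [0.0, -0.0, -1.0]]
contact_force: [0.1, -0.3, -0.5]
width: 0.0871
grasp_force: 0.0
time_s: 3.75
ee_pos: [0.5609, -0.2468, 0.0826]
eef_rot: [[-0.743, 0.669, 0.001], [0.669, 0.743, -0.0], [-0.001, 0.0, -1.0]]
contact_force: [0.2, 0.3, 3.5]
width: 0.0573
grasp_force: 15.0
```

```bash
python3 -m inch '{"delta_pos":[[0,0,0.04],[0,0,0.08],[0,0,0.13],[0,0,0.15],[0,0,0.15],[0,0.05,0.12],[-0.02,0.1,0.08],[-0.03,0.15,0.05],[-0.045,0.2,0],[-0.045,0.23,0]],"twist":[[0,0,0],[0,0,0],[0,0,0],[0,0,0],[0,0,0],[0,0,0],[0,0,0],[0,0,0],[0,0,0],[0,0,0]]}'
python3 -m inch '{"delta_pos":[[-0.05,0.23,0],[-0.05,0.23,0],[-0.05,0.23,0],[-0.05,0.23,0],[-0.05,0.23,0],[-0.05,0.23,0],[-0.05,0.23,0],[-0.05,0.23,0],[-0.05,0.23,0],[-0.05,0.23,0]],"twist":[[0,0,0],[0,0,0],[0,0,0],[0,0,0],[0,0,0],[0,0,0],[0,0,0],[0,0,0],[0,0,0],[0,0,0]]}'
python3 -m inch '{"delta_pos":[[-0.05,0.23,0],[-0.05,0.23,0],[-0.05,0.23,0],[-0.05,0.23,0],[-0.05,0.23,0],[-0.05,0.23,0],[-0.05,0.23,0],[-0.04,0.15,0],[-0.02,0.08,0],[0,0,0]],"twist":[[0,0,0],[0,0,0],[0,0,0],[0,0,0],[0,0,0],[0,0,0],[0,0,0],[0,0,0],[0,0,0],[0,0,0]]}'
python3 - <<'E'
from h import *
s=telemetry.state();print(s['time_s'],s['ee_pos'],s['q'],s['contact_force'],s['width'])
k=viewer.get_calibration("wrist");im=viewer.grab_frame("wrist");cv2.imwrite("pics/w2.png",im)
np.save("k2.npy",k,allow_pickle=True)
for n in ("coaster","cup","tray"):
    for d in spotter.spot_point("wrist",n)[:2]: print(n,d,w("wrist",d['at'],.006,k))
E
```

```text
time_s: 4.58
ee_pos: [0.5434, -0.1581, 0.1787]
eef_rot: [[-0.743, 0.67, 0.001], [0.67, 0.743, -0.0], [-0.0, 0.0, -1.0]]
contact_force: [-0.2, -0.8, -2.3]
width: 0.0573
grasp_force: 15.0
time_s: 5.42
ee_pos: [0.4822, 0.1189, 0.178]
eef_rot: [[-0.744, 0.669, -0.001], [0.669, 0.744, 0.0], [0.001, -0.0, -1.0]]
contact_force: [0.7, -0.5, -2.1]
width: 0.0575
grasp_force: 15.0
time_s: 6.25
ee_pos: [0.433, 0.3394, 0.178]
eef_rot: [[-0.745, 0.667, -0.001], [0.667, 0.745, 0.0], [0.001, -0.0, -1.0]]
contact_force: [0.4, -0.2, -0.9]
width: 0.0571
grasp_force: 15.0
6.25 [0.43298644 0.33942172 0.17795675] [ 2.98579679e+01  4.52407242e+00  1.01415769e+02  3.55748576e-02
  7.40973605e+01 -1.83318015e+01] [ 0.36989168 -0.16649348 -0.91941444] 0.0570810884346077
coaster {'at': [367.0, 159.6], 'confidence': 0.97} [0.42576837 0.39409568 0.006     ]
cup {'at': [319.4, 287.2], 'confidence': 0.96} [0.48175287 0.29404133 0.006     ]
```

View pics/w2.png

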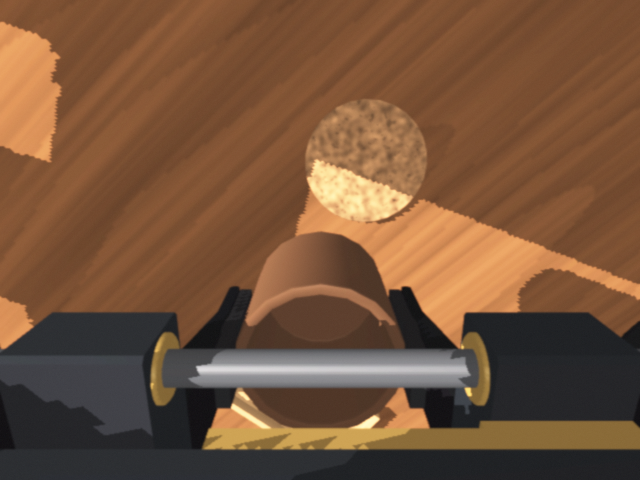

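Run:
```python
from h import *
k=np.load("k2.npy",allow_pickle=True).item()
print(w("wrist",(319.4,287.2),.1575,k), w("wrist",(366,160.5),.006,k))
# front bottom edge of the cup at (320,233): base point farthest along -toolx
print(w("wrist",(320,233),.1575,k))
```

```text
[0.43181663 0.33920673 0.1575    ] [0.42578191 0.39306548 0.006     ]
[0.41221542 0.35711829 0.1575    ]
```

```bash
python3 -m inch '{"delta_pos":[[-0.01,0.08,0],[-0.02,0.14,0],[-0.015,0.14,-0.05],[-0.01,0.08,-0.15],[0,0,-0.2],[0,0,-0.2],[0,0,-0.2],[0,0,-0.18],[0,0,-0.12],[0,0,-0.08]],"twist":[[0,0,0],[0,0,0],[0,0,0],[0,0,0],[0,0,0],[0,0,0],[0,0,0],[0,0,0],[0,0,0],[0,0,0]]}'
python3 -m inch '{"delta_pos":[[0,0,-0.03],[0,0,-0.015],[0,0,0],[0,0,0],[0,0,0]],"twist":[[0,0,0],[0,0,0],[0,0,0],[0,0,0],[0,0,0]]}'
```

```text
time_s: 7.28
ee_pos: [0.4272, 0.3894, 0.0343]
eef_rot: [[-0.742, 0.67, -0.003], [0.67, 0.742, -0.002], [0.001, -0.003, -1.0]]
contact_force: [-1.0, 0.2, -2.3]
width: 0.0574
grasp_force: 15.0
time_s: 7.7
ee_pos: [0.4289, 0.391, 0.0324]
eef_rot: [[-0.743, 0.669, 0.002], [0.669, 0.743, 0.001], [-0.001, 0.002, -1.0]]
contact_force: [0.2, -0.3, -1.9]
width: 0.0572
grasp_force: 15.0
```

```bash
python3 -m inch '{"delta_pos":[[-0.01,0.006,-0.013],[-0.01,0.006,-0.013],[0,0,-0.01],[0,0,0],[0,0,0]],"twist":[[0,0,0],[0,0,0],[0,0,0],[0,0,0],[0,0,0]]}'
python3 -m inch '{"delta_pos":[[0,0,-0.008],[0,0,0],[0,0,0]],"twist":[[0,0,0],[0,0,0],[0,0,0]]}'
```

```text
time_s: 8.12
ee_pos: [0.4255, 0.3919, 0.0268]
eef_rot: [[-0.743, 0.669, -0.0], [0.669, 0.743, -0.0], [0.0, -0.0, -1.0]]
contact_force: [-0.5, 0.5, -2.2]
width: 0.0573
grasp_force: 15.0
time_s: 8.37
ee_pos: [0.4257, 0.392, 0.0266]
eef_rot: [[-0.743, 0.669, -0.0], [0.669, 0.743, 0.0], [0.0, -0.0, -1.0]]
contact_force: [-3.7, -1.7, 6.5]
width: 0.0569
grasp_force: 15.0
```

```bash
python3 -m inch '{"delta_pos":[[0,0,0],[0,0,0],[0,0,0],[0,0,0],[0,0,0]],"twist":[[0,0,0],[0,0,0],[0,0,0],[0,0,0],[0,0,0]]}' -0.6
python3 -m inch '{"delta_pos":[[0,0,0.05],[0,0,0.1],[0,0,0.2],[0,0,0.25],[0,0,0.3],[0,0,0.3],[0,0,0.25],[0,0,0],[0,0,0]],"twist":[[0,0,0],[0,0,0],[0,0,0],[0,0,0],[0,0,0],[0,0,0],[0,0,0],[0,0,0],[0,0,0]]}' -0.8
python3 - <<'E'
from h import *
s=telemetry.state();print(s['time_s'],s['ee_pos'],s['q'],s['contact_force'],s['width'])
k=viewer.get_calibration("wrist");im=viewer.grab_frame("wrist")
t=viewer.grab_frame("top")
cv2.imwrite("pics/c3.png",np.hstack([cv2.resize(im,(480,360)),cv2.resize(t[240:380,60:180],(309,360))]))
for n in ("coaster","cup"):
    for d in spotter.spot_point("top",n)[:2]: print(n,d,w("top",d['at'],.006))
E
```

```text
time_s: 8.78
ee_pos: [0.4257, 0.3919, 0.0258]
eef_rot: [[-0.743, 0.669, 0.0], [0.669, 0.743, -0.0], [-0.0, -0.0, -1.0]]
contact_force: [0.4, -0.0, -0.2]
width: 0.0693
grasp_force: 0.0
time_s: 9.53
ee_pos: [0.4272, 0.393, 0.204]
eef_rot: [[-0.743, 0.669, 0.006], [0.669, 0.743, 0.004], [-0.002, 0.007, -1.0]]
contact_force: [-0.3, 0.7, -0.3]
width: 0.0786
grasp_force: 0.0
9.5333 [0.42721834 0.39303035 0.20400794] [ 3.48317146e+01  7.04252073e+00  9.58115547e+01 -1.88180526e-04
  7.67480372e+01 -1.31792905e+01] [-0.32912717  0.67811883 -0.29336593] 0.07863924624717093
coaster {'at': [115.6, 317.6], 'confidence': 0.92} [0.42513396 0.39027611 0.006     ]
```

View pics/c3.png

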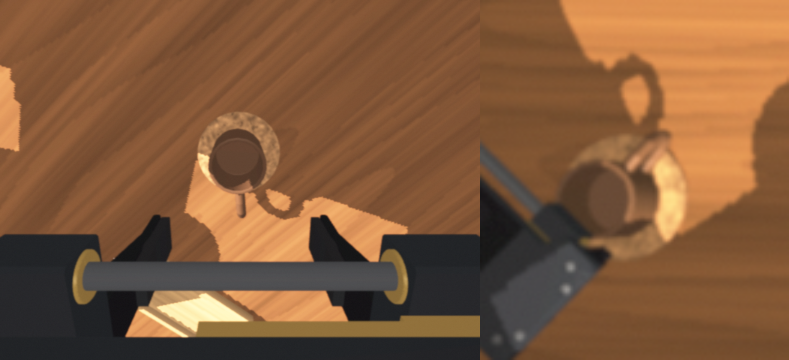

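The cup stands upright on the coaster: wrist view (237,155) is inside the disc, handle clear. Next, the note block.

```bash
python3 -m inch '{"delta_pos":[[0.02,-0.1,0.03],[0.05,-0.25,0.03],[0.06,-0.28,0.03],[0.06,-0.28,0.03],[0.06,-0.28,0.03],[0.06,-0.28,0.03],[0.06,-0.28,0.03],[0.06,-0.28,0.03],[0.06,-0.28,0.03],[0.06,-0.28,0.03]],"twist":[[0,0,0],[0,0,0],[0,0,0.0368],[0,0,0.0368],[0,0,0.0368],[0,0,0.0368],[0,0,0.0368],[0,0,0.0368],[0,0,0],[0,0,0]]}' -1
python3 -m inch '{"delta_pos":[[0.06,-0.28,0],[0.06,-0.28,0],[0.06,-0.28,0],[0.06,-0.28,0],[0.06,-0.28,0],[0.06,-0.28,0],[0.06,-0.28,0],[0.06,-0.28,0],[0.06,-0.28,0],[0.03,-0.2,0]],"twist":[[0,0,0],[0,0,0],[0,0,0],[0,0,0],[0,0,0],[0,0,0],[0,0,0],[0,0,0],[0,0,0],[0,0,0]]}'
python3 -m inch '{"delta_pos":[[0,0,0],[0,0,0],[0,0,0]],"twist":[[0,0,0],[0,0,0],[0,0,0]]}'
python3 - <<'E'
from h import *
s=telemetry.state();print(s['time_s'],s['ee_pos'],s['q'],s['contact_force'],s['width'])
k=viewer.get_calibration("wrist");im=viewer.grab_frame("wrist");cv2.imwrite("pics/w4.png",im)
np.save("k4.npy",k,allow_pickle=True)
for n in ("notes","phone","stapler"):
    for d in spotter.spot_point("wrist",n)[:2]: print(n,d)
E
```

```text
time_s: 10.57
ee_pos: [0.4908, 0.0792, 0.2352]
eef_rot: [[-0.999, 0.04, -0.002], [0.04, 0.999, -0.0], [0.002, -0.0, -1.0]]
contact_force: [0.4, -0.2, 0.1]
width: 0.0871
grasp_force: 0.0
time_s: 11.4
ee_pos: [0.559, -0.2482, 0.2346]
eef_rot: [[-0.999, 0.042, -0.002], [0.042, 0.999, 0.0], [0.002, 0.0, -1.0]]
contact_force: [-0.8, 0.5, -0.8]
width: 0.087
grasp_force: 0.0
time_s: 11.65
ee_pos: [0.559, -0.2445, 0.2348]
eef_rot: [[-0.999, 0.041, -0.002], [0.041, 0.999, 0.001], [0.002, 0.001, -1.0]]
contact_force: [1.2, 0.9, -0.4]
width: 0.0871
grasp_force: 0.0
11.65 [ 0.55903501 -0.24449289  0.23482564] [-3.10339827e+01  1.02729761e+01  8.88540738e+01  1.89414126e-02
  8.10058072e+01 -1.18665156e+02] [ 1.15848968  0.90680232 -0.40365174] 0.08712263454267237
notes {'at': [319.8, 211.3], 'confidence': 0.94}
stapler {'at': [313.0, 400.6], 'confidence': 0.81}
stapler {'at': [423.7, 197.4], 'confidence': 0.77}
```

View pics/w4.png

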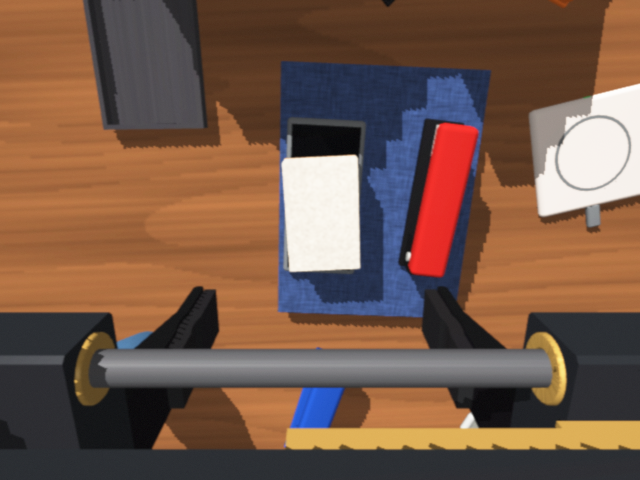

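Run:
```python
from h import *
k=np.load("k4.npy",allow_pickle=True).item()
g=lambda ps,z:np.round(1000*np.array([w("wrist",p,z,k)[:2] for p in ps]),1)
n=g(((283,157),(358,155),(360,269),(288,271)),.062);print("notes",n.tolist(),n.mean(0))
print("phone",g(((289,119),(365,122)),.032).tolist())
print("stapler top",g(((440,123),(478,127),(444,275),(408,273)),.071).tolist(), "base-l",g(((426,119),(401,264)),.02).tolist())
print("holder",g(((104,129),(207,127)),.014).tolist())
print("book",g(((281,62),(489,71),(278,311)),.02).tolist())
```

```text
notes [[513.3, -272.3], [514.1, -213.7], [609.7, -213.4], [609.0, -274.5]] [ 561.525 -243.475]
phone [[485.6, -268.0], [490.6, -204.9]]
stapler top [[492.2, -153.2], [496.2, -124.7], [614.3, -144.6], [611.3, -174.5]] base-l [[490.8, -151.4], [622.8, -170.8]]
holder [[487.8, -431.9], [489.8, -341.4]]
book [[440.4, -272.6], [454.4, -100.4], [667.3, -291.1]]
```

```bash
python3 -m inch '{"delta_pos":[[0.02,0.008,-0.25],[0,0,-0.3],[0,0,-0.3],[0,0,-0.28],[0,0,-0.2],[0,0,-0.14],[0,0,-0.08],[0,0,-0.02],[0,0,0],[0,0,0]],"twist":[[0,0,0],[0,0,0],[0,0,0],[0,0,0],[0,0,0],[0,0,0],[0,0,0],[0,0,0],[0,0,0],[0,0,0]]}' -1 20
python3 -m inch '{"delta_pos":[[0,0,0],[0,0,0],[0,0,0],[0,0,0],[0,0,0],[0,0,0],[0,0,0]],"twist":[[0,0,0],[0,0,0],[0,0,0],[0,0,0],[0,0,0],[0,0,0],[0,0,0]]}' 1 20
python3 -m inch '{"delta_pos":[[0,0,0.02],[0,0,0.06],[0,0,0.12],[0,0,0.15],[0,0,0.15],[0,0,0.12],[0,0,0.08],[0,0,0],[0,0,0]],"twist":[[0,0,0],[0,0,0],[0,0,0],[0,0,0],[0,0,0],[0,0,0],[0,0,0],[0,0,0],[0,0,0]]}'
```

```text
time_s: 12.68
ee_pos: [0.5634, -0.2442, 0.049]
eef_rot: [[-0.999, 0.04, 0.002], [0.04, 0.999, -0.001], [-0.002, -0.001, -1.0]]
contact_force: [-0.1, -0.0, 0.4]
width: 0.087
grasp_force: 0.0
time_s: 13.27
ee_pos: [0.5626, -0.2439, 0.0478]
eef_rot: [[-0.999, 0.041, 0.0], [0.041, 0.999, -0.0], [-0.0, -0.0, -1.0]]
contact_force: [-1.5, 1.3, 3.4]
width: 0.06
grasp_force: 19.8
time_s: 14.02
ee_pos: [0.5625, -0.244, 0.1317]
eef_rot: [[-0.999, 0.041, 0.001], [0.041, 0.999, -0.0], [-0.001, -0.0, -1.0]]
contact_force: [-1.6, 0.5, -2.7]
width: 0.0604
grasp_force: 19.8
```

```bash
python3 -m inch '{"delta_pos":[[-0.06,-0.065,0],[-0.12,-0.13,0],[-0.14,-0.15,0],[-0.15,-0.16,0],[-0.15,-0.16,0],[-0.15,-0.16,0],[-0.14,-0.15,0],[-0.12,-0.13,0],[-0.07,-0.07,0],[0,0,0]],"twist":[[0,0,0.004],[0,0,0.004],[0,0,0],[0,0,0],[0,0,0],[0,0,0],[0,0,0],[0,0,0],[0,0,0],[0,0,0]]}'
python3 -m inch '{"delta_pos":[[0,0,-0.08],[0,0,-0.15],[0,0,-0.2],[0,0,-0.18],[0,0,-0.12],[0,0,-0.06],[0,0,0],[0,0,0]],"twist":[[0,0,0],[0,0,0],[0,0,0],[0,0,0],[0,0,0],[0,0,0],[0,0,0],[0,0,0]]}'
python3 - <<'E'
from h import *
k=viewer.get_calibration("wrist");im=viewer.grab_frame("wrist");cv2.imwrite("pics/w5.png",im)
E
```

```text
time_s: 14.85
ee_pos: [0.4282, -0.3859, 0.13]
eef_rot: [[-1.0, 0.018, -0.002], [0.018, 1.0, 0.001], [0.002, 0.001, -1.0]]
contact_force: [-1.4, 0.1, -2.0]
width: 0.0597
grasp_force: 19.8
time_s: 15.52
ee_pos: [0.4308, -0.384, 0.0362]
eef_rot: [[-1.0, 0.015, -0.0], [0.015, 1.0, 0.001], [0.0, 0.001, -1.0]]
contact_force: [-0.1, 0.1, -1.4]
width: 0.06
grasp_force: 19.8
```

View pics/w5.png

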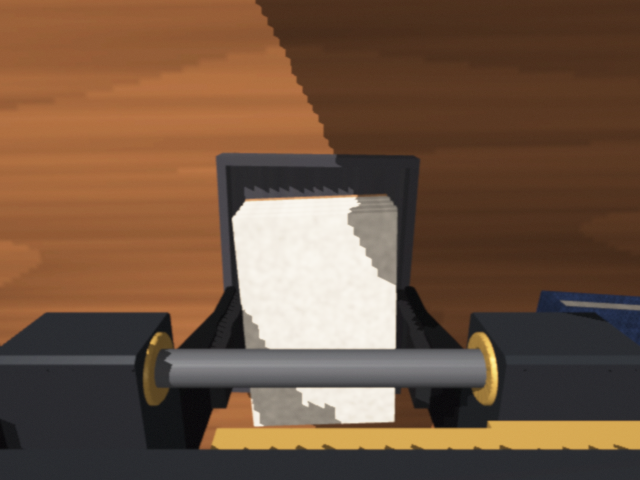

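The block hangs centred over the holder (holder rim at columns 219–417, block at 235–397). I lower it until it touches, release and rise.

```bash
python3 -m inch '{"delta_pos":[[0,0,-0.05],[0,0,-0.05],[0,0,-0.02],[0,0,0],[0,0,0],[0,0,0]],"twist":[[0,0,0],[0,0,0],[0,0,0],[0,0,0],[0,0,0],[0,0,0]]}'
python3 -m inch '{"delta_pos":[[0,0,-0.008],[0,0,0],[0,0,0]],"twist":[[0,0,0],[0,0,0],[0,0,0]]}'
```

```text
time_s: 16.07
ee_pos: [0.4304, -0.385, 0.0224]
eef_rot: [[-1.0, 0.016, 0.0], [0.016, 1.0, -0.0], [-0.0, -0.0, -1.0]]
contact_force: [-0.3, 0.5, -2.4]
width: 0.0603
grasp_force: 19.8
time_s: 16.32
ee_pos: [0.4304, -0.385, 0.0213]
eef_rot: [[-1.0, 0.016, 0.0], [0.016, 1.0, -0.0], [-0.0, -0.0, -1.0]]
contact_force: [0.1, 0.6, -1.3]
width: 0.0602
grasp_force: 19.8
```

```bash
python3 -m inch '{"delta_pos":[[0,0,-0.008],[0,0,0],[0,0,0]],"twist":[[0,0,0],[0,0,0],[0,0,0]]}'
python3 -m inch '{"delta_pos":[[0,0,0],[0,0,0],[0,0,0],[0,0,0],[0,0,0]],"twist":[[0,0,0],[0,0,0],[0,0,0],[0,0,0],[0,0,0]]}' -0.65
python3 -m inch '{"delta_pos":[[0,0,0.05],[0,0,0.15],[0,0,0.25],[0,0,0.3],[0,0,0.3],[0.1,0.12,0.3],[0.2,0.22,0.3],[0.2,0.22,0],[0.2,0.22,0],[0.2,0.22,0]],"twist":[[0,0,0],[0,0,0],[0,0,0],[0,0,0],[0,0,0],[0,0,-0.014],[0,0,-0.014],[0,0,0],[0,0,0],[0,0,0]]}' -1
python3 -m inch '{"delta_pos":[[0.16,0.2,0],[0,0,0],[0,0,0],[0,0,0]],"twist":[[0,0,0],[0,0,0],[0,0,0],[0,0,0]]}'
python3 - <<'E'
from h import *
s=telemetry.state();print(s['time_s'],s['ee_pos'],s['eef_rot'])
k=viewer.get_calibration("wrist");im=viewer.grab_frame("wrist");cv2.imwrite("pics/w6.png",im)
np.save("k6.npy",k,allow_pickle=True)
t=viewer.grab_frame("top");cv2.imwrite("pics/t6.png",t)
for n in ("phone","stapler"):
    for d in spotter.spot_point("wrist",n)[:2]: print(n,d)
E
```

```text
time_s: 16.57
ee_pos: [0.4303, -0.3848, 0.0202]
eef_rot: [[-1.0, 0.016, -0.0], [0.016, 1.0, 0.0], [0.0, 0.0, -1.0]]
contact_force: [0.1, 0.1, -1.6]
width: 0.0601
grasp_force: 19.8
time_s: 16.98
ee_pos: [0.4305, -0.385, 0.0205]
eef_rot: [[-1.0, 0.016, 0.0], [0.016, 1.0, -0.0], [-0.0, -0.0, -1.0]]
contact_force: [0.3, 0.3, -0.2]
width: 0.0717
grasp_force: 0.0
time_s: 17.82
ee_pos: [0.5353, -0.2688, 0.2139]
eef_rot: [[-0.995, 0.104, 0.002], [0.104, 0.995, -0.002], [-0.003, -0.001, -1.0]]
contact_force: [-0.1, -0.6, -0.3]
width: 0.0869
grasp_force: 0.0
time_s: 18.15
ee_pos: [0.553, -0.2458, 0.212]
eef_rot: [[-0.995, 0.103, -0.0], [0.103, 0.995, -0.0], [0.0, -0.001, -1.0]]
contact_force: [-0.4, -0.6, 0.7]
width: 0.0872
grasp_force: 0.0
18.15 [ 0.55300145 -0.24581497  0.21204765] [[-9.94691564e-01  1.02900743e-01 -3.60725441e-04]
 [ 1.02900915e-01  9.94691488e-01 -4.94470284e-04]
 [ 3.07929166e-04 -5.28964398e-04 -9.99999813e-01]]
phone {'at': [322.4, 209.5], 'confidence': 0.89}
stapler {'at': [435.0, 200.4], 'confidence': 0.61}
```

View pics/w6.png

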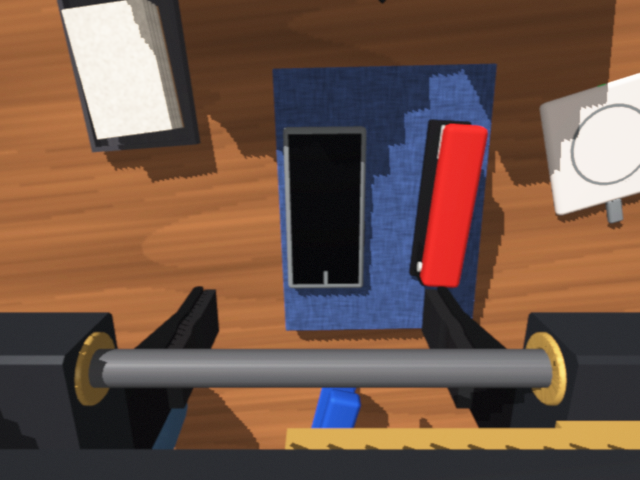

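Run:
```python
from h import *
k=np.load("k6.npy",allow_pickle=True).item()
g=lambda ps,z:np.round(1000*np.array([w("wrist",p,z,k)[:2] for p in ps]),1)
n=g(((285,128),(366,127),(363,286.5),(289.5,287.5)),.032);print("phone",n.tolist(),n.mean(0), "spot",g([(322.4,209.5)],.02))
print("stapler",g(((444,125),(487,126),(459,286),(422,284)),.071).tolist(),"base-l",g(((430,121),(411,277)),.02).tolist())
print("charger left",g(((541,105),(557,214)),.01).tolist())
# charger from top: ring + corner
print("chg top corners",np.round(1000*np.array([w("top",p,.01)[:2] for p in ((286.5,248.5),(335,243),(342,291),(294,298))])).tolist())
t=cv2.imread("pics/t6.png");cv2.imwrite("pics/c6.png",np.hstack([cv2.resize(t[225:315,270:355],(382,405),interpolation=cv2.INTER_CUBIC),cv2.resize(t[210:318,180:255],(281,405),interpolation=cv2.INTER_CUBIC)]))
```

```text
phone [[484.5, -267.4], [490.3, -204.2], [625.4, -216.4], [619.7, -280.8]] [ 554.975 -242.2  ] spot [[ 555.6 -245.1]]
stapler [[492.3, -154.3], [496.0, -124.7], [615.0, -144.6], [610.4, -173.1]] base-l [[491.6, -151.4], [625.9, -171.9]]
charger left [[488.8, -58.1], [583.3, -39.2]]
chg top corners [[569.0, 57.0], [583.0, -40.0], [486.0, -56.0], [471.0, 40.0]]
```

View pics/c6.png

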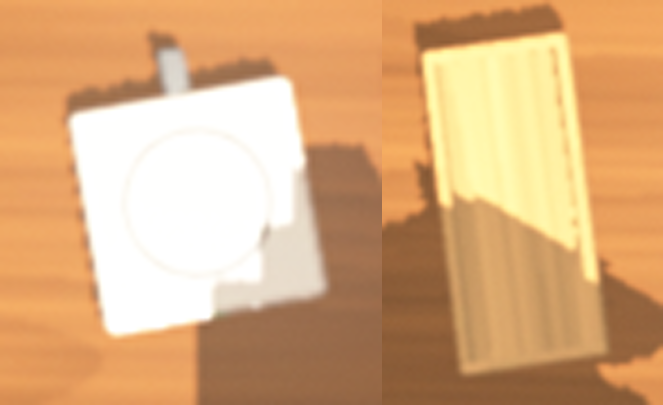

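```bash
python3 -m inch '{"delta_pos":[[0.017,0.03,-0.25],[0,0,-0.3],[0,0,-0.3],[0,0,-0.25],[0,0,-0.2],[0,0,-0.13],[0,0,-0.07],[0,0,0],[0,0,0],[0,0,0]],"twist":[[0,0,0],[0,0,0],[0,0,0],[0,0,0],[0,0,0],[0,0,0],[0,0,0],[0,0,0],[0,0,0],[0,0,0]]}' -1 25
python3 - <<'E'
from h import *
for n,ps,z in (("charger",((285.4,250.1),(334.5,241.9),(342.8,289.4),(293.8,299.7)),.01),("ring",((313.8,269.9),),.01),("tray",((190.1,222.8),(229.6,218.5),(240,303.9),(201.9,310.3)),.016)):
    q=np.array([w("top",p,z)[:2] for p in ps]);print(n,q.round(4).tolist(),q.mean(0))
E
```

```text
time_s: 19.18
ee_pos: [0.5563, -0.243, 0.0336]
eef_rot: [[-0.995, 0.104, 0.002], [0.104, 0.995, -0.001], [-0.002, -0.001, -1.0]]
contact_force: [0.3, 0.4, 0.3]
width: 0.0873
grasp_force: 0.0
charger [[0.566, 0.0594], [0.5849, -0.0391], [0.4896, -0.0572], [0.4672, 0.0399]] [0.52690476 0.0007637 ]
ring [[0.5274, 0.0015]] [0.52735813 0.00147769]
tray [[0.6162, 0.2512], [0.6268, 0.1728], [0.4566, 0.1454], [0.4426, 0.2196]] [0.53556703 0.19725   ]
```

```bash
python3 -m inch '{"delta_pos":[[0,0,-0.04],[0,0,-0.03],[0,0,-0.02],[0,0,0],[0,0,0],[0,0,0]],"twist":[[0,0,0],[0,0,0],[0,0,0],[0,0,0],[0,0,0],[0,0,0]]}'
```

```text
time_s: 19.68
ee_pos: [0.5554, -0.242, 0.0212]
eef_rot: [[-0.995, 0.103, 0.0], [0.103, 0.995, -0.0], [-0.0, -0.0, -1.0]]
contact_force: [-0.0, 0.4, -0.3]
width: 0.0873
grasp_force: 0.0
```

```bash
python3 -m inch '{"delta_pos":[[0,0,0.01],[0,0,0],[0,0,0],[0,0,0],[0,0,0],[0,0,0],[0,0,0]],"twist":[[0,0,0],[0,0,0],[0,0,0],[0,0,0],[0,0,0],[0,0,0],[0,0,0]]}' 1 25
python3 -m inch '{"delta_pos":[[0,0,0.01],[0,0,0.02],[0,0,0.05],[0,0,0.1],[0,0,0.12],[0,0,0.12],[0,0,0.1],[0,0,0.05],[0,0,0],[0,0,0]],"twist":[[0,0,0],[0,0,0],[0,0,0],[0,0,0],[0,0,0],[0,0,0],[0,0,0],[0,0,0],[0,0,0],[0,0,0]]}'
```

```text
time_s: 20.27
ee_pos: [0.5554, -0.242, 0.0224]
eef_rot: [[-0.995, 0.103, 0.0], [0.103, 0.995, -0.0], [-0.0, -0.0, -1.0]]
contact_force: [0.1, 0.0, 1.5]
width: 0.0655
grasp_force: 25.0
time_s: 21.1
ee_pos: [0.5555, -0.2421, 0.0912]
eef_rot: [[-0.995, 0.103, 0.001], [0.103, 0.995, -0.0], [-0.001, -0.0, -1.0]]
contact_force: [-0.2, -0.1, -2.5]
width: 0.0657
grasp_force: 25.0
```

```bash
python3 -m inch '{"delta_pos":[[0,0,0.1],[0,0.06,0.1],[-0.02,0.12,0.05],[-0.02,0.18,0],[-0.02,0.2,0],[-0.02,0.2,0],[-0.02,0.2,0],[-0.03,0.2,0],[-0.03,0.2,0],[-0.03,0.2,0]],"twist":[[0,0,0],[0,0,0],[0,0,0],[0,0,0],[0,0,0],[0,0,0],[0,0,0],[0,0,0],[0,0,0],[0,0,0]]}'
python3 -m inch '{"delta_pos":[[-0.02,0.2,0],[-0.02,0.15,0],[0,0.085,0],[0,0.03,0],[0,0,0],[0,0,0]],"twist":[[0,0,0],[0,0,0],[0,0,0],[0,0,0],[0,0,0],[0,0,0]]}'
python3 - <<'E'
from h import *
s=telemetry.state();print(s['ee_pos'],s['contact_force'])
k=viewer.get_calibration("wrist");im=viewer.grab_frame("wrist");cv2.imwrite("pics/w7.png",im)
np.save("k7.npy",k,allow_pickle=True)
for n in ("phone","charger"):
    for d in spotter.spot_point("wrist",n)[:2]: print(n,d)
E
```

```text
time_s: 21.93
ee_pos: [0.532, -0.0525, 0.1214]
eef_rot: [[-0.995, 0.103, 0.001], [0.103, 0.995, 0.0], [-0.001, 0.0, -1.0]]
contact_force: [0.9, -0.3, -1.5]
width: 0.0653
grasp_force: 25.0
time_s: 22.43
ee_pos: [0.5279, 0.0007, 0.121]
eef_rot: [[-0.995, 0.103, 0.0], [0.103, 0.995, -0.001], [-0.001, -0.0, -1.0]]
contact_force: [-0.9, -0.7, -1.3]
width: 0.0657
grasp_force: 25.0
[0.52791917 0.00068112 0.12097331] [-0.88565641 -0.66556391 -1.28603667]
phone {'at': [321.9, 308.4], 'confidence': 0.73}
```

View pics/w7.png

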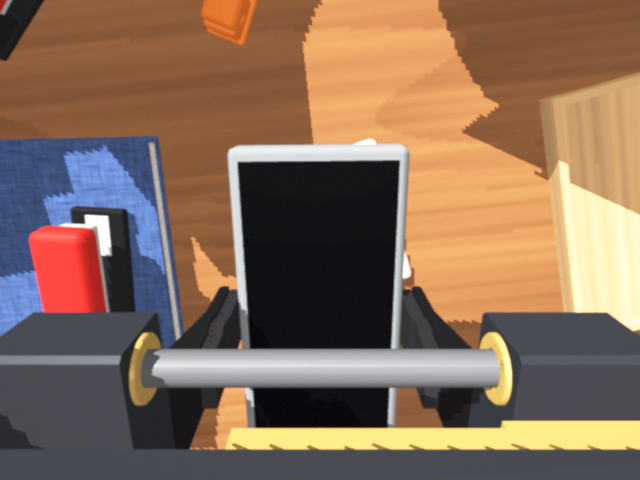

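```bash
python3 - <<'E'
from h import *
k=np.load("k7.npy",allow_pickle=True).item()
print([w("wrist",p,.1306,k).round(4).tolist() for p in ((231,150),(408,148),(318,147))])
E
python3 -m inch '{"delta_pos":[[-0.005,0,-0.06],[0,0,-0.12],[0,0,-0.16],[0,0,-0.16],[0,0,-0.13],[0,0,-0.09],[0,0,-0.05],[0,0,0],[0,0,0],[0,0,0]],"twist":[[0,0,0],[0,0,0],[0,0,0],[0,0,0],[0,0,0],[0,0,0],[0,0,0],[0,0,0],[0,0,0],[0,0,0]]}'
```

```text
[[0.4574, -0.0246, 0.1306], [0.4632, 0.0379, 0.1306], [0.4596, 0.0062, 0.1306]]
time_s: 23.42
ee_pos: [0.5281, 0.0008, 0.0292]
eef_rot: [[-0.995, 0.104, 0.002], [0.104, 0.995, -0.0], [-0.002, -0.0, -1.0]]
contact_force: [1.0, 0.5, -1.1]
width: 0.0652
grasp_force: 25.0
```

```bash
python3 -m inch '{"delta_pos":[[-0.008,0,-0.04],[0,0,-0.04],[0,0,-0.03],[0,0,-0.012],[0,0,0],[0,0,0],[0,0,0]],"twist":[[0,0,0],[0,0,0],[0,0,0],[0,0,0],[0,0,0],[0,0,0],[0,0,0]]}'
python3 -m inch '{"delta_pos":[[0,0,-0.008],[0,0,0],[0,0,0]],"twist":[[0,0,0],[0,0,0],[0,0,0]]}'
```

```text
time_s: 24.0
ee_pos: [0.5263, 0.001, 0.0137]
eef_rot: [[-0.995, 0.103, 0.0], [0.103, 0.995, -0.0], [-0.0, 0.0, -1.0]]
contact_force: [0.1, 0.5, -1.4]
width: 0.0656
grasp_force: 25.0
time_s: 24.25
ee_pos: [0.5262, 0.001, 0.0128]
eef_rot: [[-0.995, 0.103, 0.0], [0.103, 0.995, -0.0], [-0.0, -0.0, -1.0]]
contact_force: [0.1, -0.6, -2.9]
width: 0.0657
grasp_force: 25.0
```

```bash
python3 -m inch '{"delta_pos":[[0,0,-0.006],[0,0,0],[0,0,0]],"twist":[[0,0,0],[0,0,0],[0,0,0]]}'
python3 -m inch '{"delta_pos":[[0,0,0],[0,0,0],[0,0,0],[0,0,0],[0,0,0],[0,0,0]],"twist":[[0,0,0],[0,0,0],[0,0,0],[0,0,0],[0,0,0],[0,0,0]]}' -0.7
python3 -m inch '{"delta_pos":[[0,0,0.04],[0,0,0.1],[0,0,0.2],[0,0,0.25],[0,0,0.3],[0,0,0.3],[0,0,0.3],[0,0,0.2],[0,0,0],[0,0,0]],"twist":[[0,0,0],[0,0,0],[0,0,0],[0,0,0],[0,0,0],[0,0,0],[0,0,0],[0,0,0],[0,0,0],[0,0,0]]}' -0.8
python3 - <<'E'
from h import *
k=viewer.get_calibration("wrist");im=viewer.grab_frame("wrist");cv2.imwrite("pics/w8.png",im)
np.save("k8.npy",k,allow_pickle=True)
E
```

```text
time_s: 24.5
ee_pos: [0.5263, 0.001, 0.0123]
eef_rot: [[-0.995, 0.103, 0.0], [0.103, 0.995, -0.0], [-0.0, -0.0, -1.0]]
contact_force: [-1.5, 1.0, 3.0]
width: 0.0658
grasp_force: 25.0
time_s: 25.0
ee_pos: [0.5262, 0.001, 0.0119]
eef_rot: [[-0.995, 0.103, 0.0], [0.103, 0.995, 0.0], [-0.0, 0.0, -1.0]]
contact_force: [-0.1, 0.7, 0.1]
width: 0.0738
grasp_force: 0.0
time_s: 25.83
ee_pos: [0.5276, 0.0008, 0.218]
eef_rot: [[-0.995, 0.103, 0.006], [0.103, 0.995, -0.001], [-0.006, -0.0, -1.0]]
contact_force: [-0.1, -0.5, -0.5]
width: 0.0781
grasp_force: 0.0
```

View pics/w8.png

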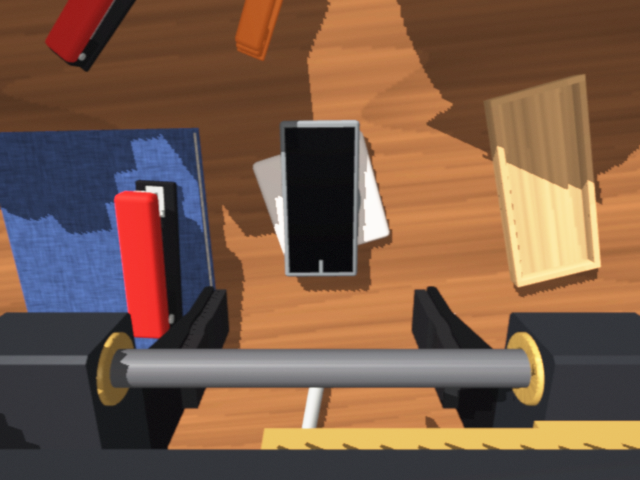

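The phone lies centred on the pad: its centre (321,198) matches the pad diagonal's midpoint (321,199). Now the stapler.

```bash
python3 -m inch '{"delta_pos":[[0.02,-0.1,0],[0.04,-0.2,0],[0.04,-0.24,0],[0.04,-0.24,0],[0.05,-0.2,0],[0.03,-0.15,-0.1],[0.02,-0.1,-0.2],[0,0,-0.3],[0,0,-0.25],[0,0,-0.2]],"twist":[[0,0,-0.007],[0,0,-0.0075],[0,0,0],[0,0,0],[0,0,0],[0,0,0],[0,0,0],[0,0,0],[0,0,0],[0,0,0]]}' -1 30
python3 -m inch '{"delta_pos":[[0,0,0],[0,0,0],[0,0,0]],"twist":[[0,0,0],[0,0,0],[0,0,0]]}'
python3 - <<'E'
from h import *
k=viewer.get_calibration("wrist");im=viewer.grab_frame("wrist");cv2.imwrite("pics/w9.png",im)
np.save("k9.npy",k,allow_pickle=True)
E
```

```text
time_s: 26.72
ee_pos: [0.5521, -0.1469, 0.084]
eef_rot: [[-0.989, 0.151, -0.006], [0.151, 0.989, 0.002], [0.006, 0.001, -1.0]]
contact_force: [-0.2, 0.5, -0.7]
width: 0.0872
grasp_force: 0.0
time_s: 26.97
ee_pos: [0.5552, -0.1472, 0.0894]
eef_rot: [[-0.989, 0.149, 0.0], [0.149, 0.989, -0.0], [-0.0, -0.0, -1.0]]
contact_force: [-0.3, -0.3, 1.0]
width: 0.0872
grasp_force: 0.0
```

View pics/w9.png

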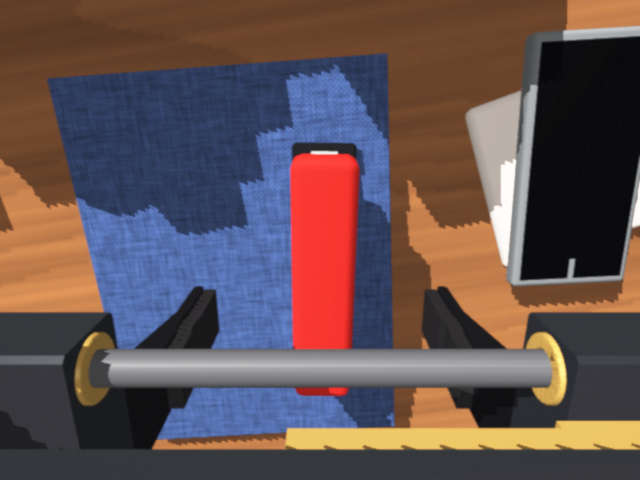

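The stapler is centred between the fingers (columns 291–357) and aligned with them, so I descend and grip.

```bash
python3 -m inch '{"delta_pos":[[0.015,0.005,-0.1],[0.01,0.005,-0.12],[0,0,-0.08],[0,0,-0.037],[0,0,0],[0,0,0],[0,0,0]],"twist":[[0,0,0],[0,0,0],[0,0,0],[0,0,0],[0,0,0],[0,0,0],[0,0,0]]}'
python3 -m inch '{"delta_pos":[[0,0,0],[0,0,0],[0,0,0],[0,0,0],[0,0,0],[0,0,0],[0,0,0],[0,0,0],[0,0,0]],"twist":[[0,0,0],[0,0,0],[0,0,0],[0,0,0],[0,0,0],[0,0,0],[0,0,0],[0,0,0],[0,0,0]]}' 1 30
python3 -m inch '{"delta_pos":[[0,0,0.02],[0,0,0.05],[0,0,0.1],[0,0,0.15],[0,0,0.15],[0,0,0.15],[0,0,0.1],[0,0,0.05],[0,0,0],[0,0,0]],"twist":[[0,0,0],[0,0,0],[0,0,0],[0,0,0],[0,0,0],[0,0,0],[0,0,0],[0,0,0],[0,0,0],[0,0,0]]}'
```

```text
time_s: 27.6
ee_pos: [0.5585, -0.1456, 0.049]
eef_rot: [[-0.989, 0.149, 0.001], [0.149, 0.989, -0.0], [-0.001, -0.0, -1.0]]
contact_force: [-0.2, -0.2, 0.3]
width: 0.0873
grasp_force: 0.0
time_s: 28.35
ee_pos: [0.558, -0.1454, 0.0483]
eef_rot: [[-0.989, 0.149, -0.0], [0.149, 0.989, 0.0], [0.0, -0.0, -1.0]]
contact_force: [-0.3, 0.7, 0.2]
width: 0.0349
grasp_force: 0.0
time_s: 29.18
ee_pos: [0.5579, -0.1453, 0.1407]
eef_rot: [[-0.989, 0.149, 0.0], [0.149, 0.989, -0.0], [-0.0, -0.0, -1.0]]
contact_force: [-0.8, -0.5, -1.6]
width: 0.0298
grasp_force: 30.0
```

```bash
python3 -m inch '{"delta_pos":[[0,0.08,0],[0,0.16,0],[-0.01,0.22,0],[-0.02,0.25,0],[-0.02,0.25,0],[-0.02,0.25,0],[-0.02,0.25,0],[-0.02,0.25,0],[-0.02,0.25,0],[-0.02,0.25,0]],"twist":[[0,0,0],[0,0,0.017],[0,0,0.017],[0,0,0.017],[0,0,0.017],[0,0,0.017],[0,0,0.016],[0,0,0],[0,0,0],[0,0,0]]}'
python3 -m inch '{"delta_pos":[[-0.02,0.22,0],[-0.015,0.2,0],[0,0.15,0],[0,0.074,0],[0,0,0],[0,0,0],[0,0,0]],"twist":[[0,0,0],[0,0,0],[0,0,0],[0,0,0],[0,0,0],[0,0,0],[0,0,0]]}'
python3 - <<'E'
from h import *
k=viewer.get_calibration("wrist");im=viewer.grab_frame("wrist");cv2.imwrite("pics/w10.png",im)
np.save("k10.npy",k,allow_pickle=True)
s=viewer.grab_frame("scene");cv2.imwrite("pics/s10.png",np.hstack([cv2.resize(im,(400,300)),cv2.resize(s[150:300,290:490],(400,300))]))
E
```

```text
time_s: 30.02
ee_pos: [0.5383, 0.1218, 0.1392]
eef_rot: [[-0.986, -0.167, -0.003], [-0.167, 0.986, 0.0], [0.003, 0.0, -1.0]]
contact_force: [1.3, 0.4, -1.7]
width: 0.03
grasp_force: 30.0
time_s: 30.6
ee_pos: [0.5355, 0.1962, 0.1402]
eef_rot: [[-0.986, -0.167, -0.001], [-0.167, 0.986, -0.001], [0.001, -0.001, -1.0]]
contact_force: [-0.0, -0.3, -1.7]
width: 0.0296
grasp_force: 30.0
```

View pics/s10.png

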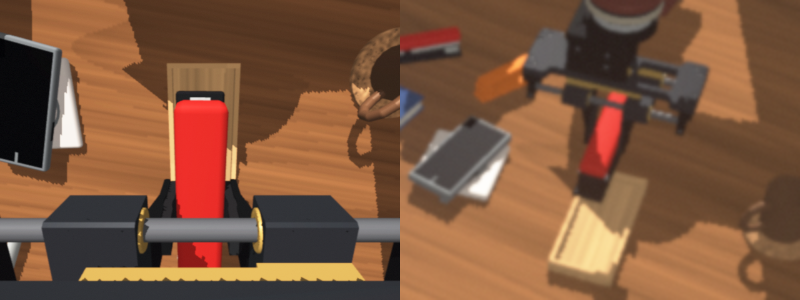

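```bash
python3 -m inch '{"delta_pos":[[0,0,-0.08],[0,0,-0.15],[0,0,-0.18],[0,0,-0.16],[0,0,-0.12],[0,0,-0.08],[0,0,-0.06],[0,0,0],[0,0,0],[0,0,0]],"twist":[[0,0,0],[0,0,0],[0,0,0],[0,0,0],[0,0,0],[0,0,0],[0,0,0],[0,0,0],[0,0,0],[0,0,0]]}'
python3 -m inch '{"delta_pos":[[0,0,-0.013],[0,0,-0.013],[0,0,0],[0,0,0]],"twist":[[0,0,0],[0,0,0],[0,0,0],[0,0,0]]}'
```

```text
time_s: 31.53
ee_pos: [0.5367, 0.1972, 0.0421]
eef_rot: [[-0.986, -0.167, 0.002], [-0.167, 0.986, 0.0], [-0.002, 0.0, -1.0]]
contact_force: [-0.1, -0.9, -1.4]
width: 0.0297
grasp_force: 30.0
time_s: 31.87
ee_pos: [0.5358, 0.1972, 0.0382]
eef_rot: [[-0.986, -0.167, 0.0], [-0.167, 0.986, 0.0], [-0.0, 0.0, -1.0]]
contact_force: [-0.0, -0.1, -1.9]
width: 0.0298
grasp_force: 30.0
```

```bash
python3 -m inch '{"delta_pos":[[0,0,-0.013],[0,0,-0.008],[0,0,0],[0,0,0],[0,0,0]],"twist":[[0,0,0],[0,0,0],[0,0,0],[0,0,0],[0,0,0]]}'
python3 -m inch '{"delta_pos":[[0,0,-0.008],[0,0,0],[0,0,0]],"twist":[[0,0,0],[0,0,0],[0,0,0]]}'
python3 -m inch '{"delta_pos":[[0,0,-0.008],[0,0,0],[0,0,0]],"twist":[[0,0,0],[0,0,0],[0,0,0]]}'
```

```text
time_s: 32.28
ee_pos: [0.5357, 0.1971, 0.0354]
eef_rot: [[-0.986, -0.167, -0.0], [-0.167, 0.986, -0.0], [0.0, -0.0, -1.0]]
contact_force: [0.5, -0.0, -1.6]
width: 0.0298
grasp_force: 30.0
time_s: 32.53
ee_pos: [0.5357, 0.1971, 0.0345]
eef_rot: [[-0.986, -0.167, -0.0], [-0.167, 0.986, -0.0], [0.0, -0.0, -1.0]]
contact_force: [0.4, -0.3, -1.9]
width: 0.0296
grasp_force: 30.0
time_s: 32.78
ee_pos: [0.5359, 0.1971, 0.0344]
eef_rot: [[-0.986, -0.167, 0.0], [-0.167, 0.986, -0.0], [-0.0, -0.0, -1.0]]
contact_force: [-3.9, -1.4, 5.6]
width: 0.03
grasp_force: 30.0
```

```bash
python3 -m inch '{"delta_pos":[[0,0,0],[0,0,0],[0,0,0],[0,0,0],[0,0,0],[0,0,0]],"twist":[[0,0,0],[0,0,0],[0,0,0],[0,0,0],[0,0,0],[0,0,0]]}' -0.6
python3 -m inch '{"delta_pos":[[0,0,0.05],[0,0,0.15],[0,0,0.25],[0,0,0.3],[0,0,0.3],[0,0,0.3],[-0.2,-0.1,0.3],[-0.3,-0.15,0],[-0.3,-0.15,0],[-0.2,-0.1,0]],"twist":[[0,0,0],[0,0,0],[0,0,0],[0,0,0],[0,0,0],[0,0,0],[0,0,0],[0,0,0],[0,0,0],[0,0,0]]}' -0.9
python3 -m inch '{"delta_pos":[[-0.1,-0.1,0],[0,0,0],[0,0,0]],"twist":[[0,0,0],[0,0,0],[0,0,0]]}'
python3 - <<'E'
from h import *
t=viewer.grab_frame("top");s=viewer.grab_frame("scene")
cv2.imwrite("pics/f.png",np.vstack([cv2.resize(t[180:380,80:540],(690,300)),cv2.resize(s[140:310,130:520],(690,300))]))
E
```

```text
time_s: 33.28
ee_pos: [0.5357, 0.1971, 0.0335]
eef_rot: [[-0.986, -0.167, -0.0], [-0.167, 0.986, -0.0], [0.0, -0.0, -1.0]]
contact_force: [-0.1, -0.6, -0.2]
width: 0.062
grasp_force: 0.0
time_s: 34.12
ee_pos: [0.4154, 0.1372, 0.2297]
eef_rot: [[-0.986, -0.168, 0.001], [-0.168, 0.986, -0.0], [-0.001, -0.0, -1.0]]
contact_force: [-0.3, -0.5, 0.3]
width: 0.0828
grasp_force: 0.0
time_s: 34.37
ee_pos: [0.4058, 0.1259, 0.2298]
eef_rot: [[-0.986, -0.166, 0.002], [-0.166, 0.986, 0.001], [-0.002, 0.0, -1.0]]
contact_force: [0.1, 0.3, -0.1]
width: 0.0824
grasp_force: 0.0
```

View pics/f.png

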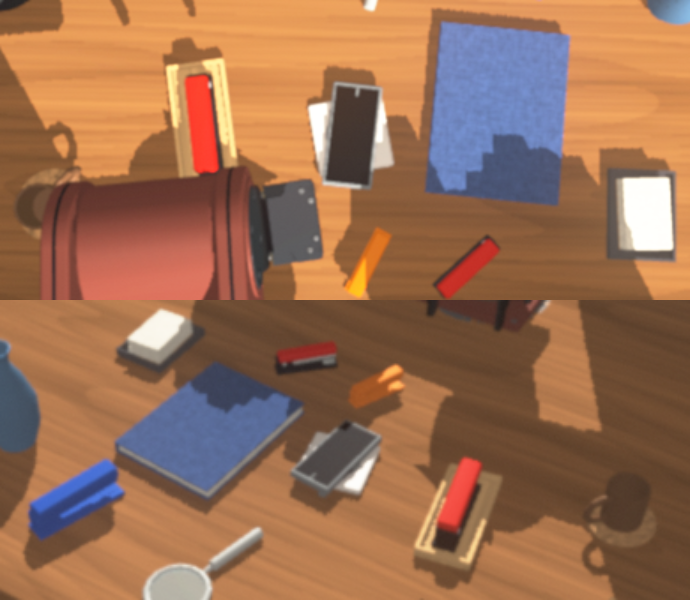

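Top half of the picture: stapler upright in the tray (200,120), phone centred on the pad (352,135), note block flat in the holder (645,213), and the book bare (497,115). Lower half: cup upright on the coaster (627,505).

```bash
python3 -c "
from bench import r
print(r.job_done())"
```

```text
the job is handed in; nothing more can be done
None
```

I handed the job in after about 34 s of robot time: the last pictures show the book clear and in place, the cup on the coaster, the note block in its holder, the phone on the charging pad and the stapler in the tray; no verdict came back.

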